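# Set a lamp-stand leg to its length mark and hold its cam lever shut

## Robot

A 6-joint arm with a two-finger parallel gripper is mounted at the origin on the work surface. World frame = base frame: x ahead of the robot, y to its left, z up, the work surface at z = 0. Lengths are in m, angles in degrees, forces in N, time in s.
With the tool pointing down it reaches from about 0.35 to 0.875 m from the base axis. Payload 4.2 kg.
Tool frame: the origin (TCP) lies at the centre of the arm's flange, where the gripper is bolted on; the fingertips stand 182 mm ahead of it and the grasp point (between the pads) lies 164 mm ahead of it (r.nose_length is the distance from the TCP to the fingertips, in m); z points along the fingers, y is the line along which they close (so a half turn about z gives the same grasp; the last joint's range is limited). The gripper opens to 87 mm and grips with 3 to 60 N. Pads are 19 mm wide; open, the fingers measure 117 mm over their backs; the gripper's body (75 mm by 190 mm) begins 51 mm behind the grasp point.
Start: joints at [81.337, 22.042, 0.453, 0, -68.411, -14.817], TCP at [0.249, 0.573, 0.405] pointing down, gripper open.
Joint ranges: [-179.83, 179.83], [-69.29, 118.12], [-61.27, 80.66], [-181.25, 117.63], [-171.15, -9.14], [-177.46, 177.46]. Speed limits (degrees/s): [159.86, 159.86, 180, 180, 180, 180].

## Interface

Orientations are given as a 3x3 rotation matrix whose columns are the frame's x, y, z axes.
In Python, from station import r, vision gives the robot as it stands. The module is installed in compiled form; this text tells all that it offers.
- The arm moves only by the shell command python3 -m creep 'ROWS'. ROWS is JSON, a list of rows, each a list of 7 numbers: the opening, from -1 (shut) to 1 (fully open), then the shift along the tool's x, y, z in mm, then the turn, a rotation vector about the tool's x, y, z in degrees. A call has 1 to 8 rows; each row is the pose to reach, as a shift and turn from the pose commanded when the call began, along the tool's axes at that moment; what a row does not reach only later rows make up. A row lasts 1/12 s, in which the tool goes at most 41.7 mm and 7.16 degrees, less where a joint would pass 70% of its speed; a pose out of reach is approached as far as the arm can. A call with a gripper value outside its range is refused whole. The fingers move at their own pace and stop on an object; the grip force is fixed at half the most. Time passes only in rows, so rows that repeat a pose let the fingers close. It gives the time, the measured TCP pose, the force, the opening and the grip force at its end, in the units of the state.
- r.sense(): the state, without advancing time (a new reading comes with each control period).
- vision.capture(name): name is "scene" or "side" or "wrist"; returns (picture, depth): 420x560x3 uint8, red, green, blue; 420x560 float32, m along the optical axis (not along the pixel's ray), 0 where there is no reading.
- vision.camera_model(name): a dict with "vertical_fov" (degrees; the focal length in pixels is half the picture's height over the tangent of half this angle, whatever the lens; pixels are square), "cx", "cy" (the principal point, pixels), "extrinsics" (4x4, takes a point from camera to world coordinates); the wrist camera has in their place "mount" (4x4, takes a point from camera to tool coordinates, whose origin is the TCP and whose axes are the flange's). Camera axes: x right, y down, z forward; pixel columns grow to the right and rows downward; lengths in m; the calibration is good to about 2 mm. A picture is of the moment at which its call begins: read the wrist's pose just before it. camera_model takes no time and is no camera call.
- r.finish_job(): hands the job in; it is judged then, once.
Trained networks look in the newest picture that a camera, given by its name, has taken for a name from the list of things; names that differ only in an ending like _2 or _b are one class to them, and where a whole thing is asked for, a point or a joint stands for the part that bears it (a point fixed in the world has none). Each returns a list of dicts, best first, with "conf" (0 to 1); they miss things now and then, are a little off and sometimes report something else, mostly with a low value. They report only what shows in the picture. A call takes as long as a camera call.
- vision.find_in(camera, thing): "uv" ([column, row] in pixels, amid what is visible of it).
- vision.cut_out(camera, thing): "region" (420x560 bool, what is visible of it) and "uv" ([column, row] in pixels, amid what is visible of it).
The state is a dict: "time_s": time; "joints": joint angles; "joint_velocities": joint speeds; "effort": joint torques, N m; "tcp_pos": TCP position; "ee_rot": TCP orientation; "wrist_force": force on the tool from outside, world axes, zero at the start; "moment": the same for the moment, N m; "gripper_width": opening from 0.0 (shut) to 1.0 (fully open); "gripper_force": force on a finger pad.
Only numpy, scipy, OpenCV 4.12 (cv2) and the standard library are available. Lean on these libraries where they do the work, as an engineer would, in place of code of your own. Each camera call takes 0.05 s, during which the arm holds its last target. There are 200 camera calls.

## Task

Draw the telescopic lamp-stand leg out of its tube until its pointer is level with the index clip on the scale, lever still open; then, holding the leg there, squeeze the sliding cam lever until you feel it seat fully home on its stop, and never shut it away from the mark. Both the leg and the lever spring back, so the program finishes while still holding: one finger on the grip post and one on the lever, leg at the mark and lever fully home, ready for a mate to put the locking pin in. Leave the flower pots and the label box where they are.

Things in the scene. Friction and masses are not known exactly. Their poses are not given: they have to be found in the camera images.
- cradle: Plywood board 460 x 130 x 12 mm fixed to the bench, carrying the leg lengthwise, its axis 40 mm above the bench. Origin at the middle of the underside. x axis: the way the leg draws out of the outer tube; z up. A wooden scale rail 16 mm wide runs along its -y side, 52 mm off the leg's axis, top 44 mm high. The outer tube ends 20 mm behind the origin and is at most 58 mm high.
- leg (a joint): How far the leg is drawn out, m: 0 fully in (as at the start), 0.14 fully out. A spring draws it back in with 3 N at 0, rising to 4.4 N at full length; it never stays out by itself. The leg carries a flat saddle (top 58 mm above the bench) on which stand the grip post and, further out, the cam lever.
- grip_post (a point): Aluminium plate standing crosswise on the leg, fixed to it: 8 mm thick along the leg, 26 mm wide, from 58 to 108 mm above the bench. Origin at its centre (83 mm high), axes as the cradle's. Its inner side (the side towards the tube, -x of the cradle) is free for a finger: pushing there outwards draws the leg out.
- cam_lever (a joint): How far the sliding cam lever is shut, m: 0 open (as at the start), 0.022 fully home on its stop. It rides on the leg and slides along it towards the grip post as it shuts. A spring opens it again: 4 N when open, 6.2 N when home.
- lever_blade (a point): Upright black plate of the cam lever, parallel to the grip post and as big. Origin at its centre, 52 mm further out along the leg than the post's centre when open, 30 mm when home: 60 mm over both plates open, 38 mm home. Between them the saddle's parts reach 68 mm high. Jaws around both plates that close evenly move the post out by half of what they close, unless the arm moves back by as much.
- pointer_tip (a point): Tip of the leg's pointer, a thin dark bar 4 mm wide that sticks out sideways (-y of the cradle) from the leg over the scale rail, 52 mm above the bench. It lies exactly beside the grip post: same cradle-x as the post's centre. Moves with the leg.
- index_clip: Steel clip 16 x 20 mm fixed on the scale rail, with an upright fin 4 mm wide reaching 74 mm above the bench: the length mark. Origin on the bench on the line under the leg's axis, axes as the cradle's; the mark is met when pointer tip and fin have the same x in these axes. It stands 45 to 110 mm out from the pointer's place at the start.
- clip_fin (a point): The clip's fin, at the height of the pointer (52 mm), 62 mm off the leg's axis, just beyond the path of the pointer's tip.
- pot_a_mid (a point): Middle of the larger terracotta flower pot, 84 mm across, 75 mm high, loose. To be left alone.
- pot_b_mid (a point): Middle of the smaller terracotta flower pot, 68 mm across, 60 mm high, loose. To be left alone.
- label_box_mid (a point): Middle of a small open wooden box of plant labels, 100 x 70 x 40 mm, loose. To be left alone.

How it is judged (in metres and radians):
On the way, in this order (a step that is already met when the one before it is completed fails the run):
1. the leg is held with its pointer at the index clip (within 6 mm), the lever still open (shut by less than 8 mm) (x of pointer_tip in the frame of index_clip between -0.006 and 0.006 m and value of joint cam_lever below 0.008 m), for 0.2 s.
2. the lever is squeezed home (at least 19 mm of its 22 mm) with the pointer within 6 mm of the clip (x of pointer_tip in the frame of index_clip between -0.006 and 0.006 m and value of joint cam_lever above 0.019 m), for 0.2 s.
At the end, for the whole second after the job is handed in: The pointer is within 5 mm of the index clip, the leg still, and the lever home (at least 19.5 mm of 22 mm), while the fingers press on the grip post and on the lever blade with more than 2 N each (x of pointer_tip in the frame of index_clip between -0.005 and 0.005 m and value of joint cam_lever above 0.0195 m and contact force between the fingers and leg_c5 above 2 N and contact force between the fingers and cam_lever_c1 above 2 N and velocity of joint leg between -0.01 and 0.01 m/s); the arm keeps its last pose, push and grip.
It fails at once if the lever is shut (more than 17 mm) with the pointer more than 10 mm from the index clip (value of joint cam_lever above 0.017 m and (x of pointer_tip in the frame of index_clip above 0.01 m or x of pointer_tip in the frame of index_clip below -0.01 m)).
It fails at once if a flower pot or the label box is pushed more than 30 mm away (distance of any of pot_a_mid, pot_b_mid, label_box_mid from where it was at the start of the episode above 0.03 m).
It also fails if it takes over 45 s, if anything falls off the work surface, if the arm or the gripper's body presses on something with over 40 N, if the wrist force passes 120 N, or if a joint passes its speed limit or range.

## Working session

There is one attempt and no reset: what is moved stays moved. The work goes in short steps, Python scripts to look and compute and a shell command to move; the robot and the scene stay as the last step left them, time stands still between calls to the robot, and variables do not carry over. Pictures are saved under pics/ and viewed, at most 10 in all, crops included, and the job is handed in when it is done.

```bash
mkdir -p pics; cat > h.py <<'E'
import numpy as np, cv2
from station import r, vision
def cam(name):
    m=vision.camera_model(name); f=210/np.tan(np.radians(m["vertical_fov"])/2)
    if "extrinsics" in m: T=np.array(m["extrinsics"])
    else:
        s=r.sense(); W=np.eye(4); W[:3,:3]=np.array(s["ee_rot"]); W[:3,3]=s["tcp_pos"]; T=W@np.array(m["mount"])
    return f,m["cx"],m["cy"],T
def ray(c,uv,z):
    f,cx,cy,T=c; d=T[:3,:3]@np.array([(uv[0]-cx)/f,(uv[1]-cy)/f,1]); o=T[:3,3]
    return o+d*(z-o[2])/d[2]
def dep(c,uv,D):
    f,cx,cy,T=c; u,v=int(round(uv[0])),int(round(uv[1])); p=D[max(v-1,0):v+2,max(u-1,0):u+2]; p=p[p>0]
    if p.size==0: return None
    z=np.median(p); return (T@np.array([(uv[0]-cx)/f*z,(uv[1]-cy)/f*z,z,1]))[:3]
E
python3 - <<'E'
from h import *
np.set_printoptions(precision=4,suppress=True)
for n in("scene","side"):
    c=cam(n); P,D=vision.capture(n); cv2.imwrite(f"pics/{n}.png",P[:,:,::-1]); print(n,c[3][:3,3])
    for t in("cradle","grip_post","lever_blade","pointer_tip","clip_fin","index_clip","pot_a_mid","label_box_mid"):
        for o in vision.find_in(n,t)[:2]: print(t,o["uv"],round(o["conf"],2),dep(c,o["uv"],D))
E
```

```text
scene [0.8632 0.5122 0.9569]
cradle [288.0, 236.9] 0.92 [ 0.5612 -0.0136  0.0135]
lever_blade [296.6, 228.3] 0.68 [0.5553 0.015  0.0868]
pointer_tip [296.5, 232.5] 0.96 [0.5558 0.0168 0.0715]
clip_fin [294.2, 226.2] 0.39 [0.5618 0.0142 0.0988]
index_clip [278.7, 245.7] 0.53 [0.6038 0.0181 0.0484]
pot_a_mid [338.6, 388.5] 0.79 [0.6365 0.3554 0.0063]
side [ 0.4651 -0.8496  1.0101]
cradle [282.3, 232.6] 0.88 [ 0.5561 -0.1113  0.0503]
grip_post [274.2, 199.7] 0.6 [ 0.5482 -0.0035  0.0701]
lever_blade [274.4, 188.6] 0.7 [0.5512 0.007  0.1053]
lever_blade [293.8, 384.2] 0.69 [ 0.5226 -0.5203  0.0363]
pointer_tip [277.8, 198.3] 0.6 [0.5594 0.0013 0.069 ]
index_clip [291.4, 197.6] 0.51 [0.6016 0.015  0.0499]
pot_a_mid [290.3, 121.8] 0.73 [0.6574 0.3942 0.0314]
label_box_mid [290.2, 384.5] 0.55 [ 0.5147 -0.5195  0.0354]
```

View pics/scene.png

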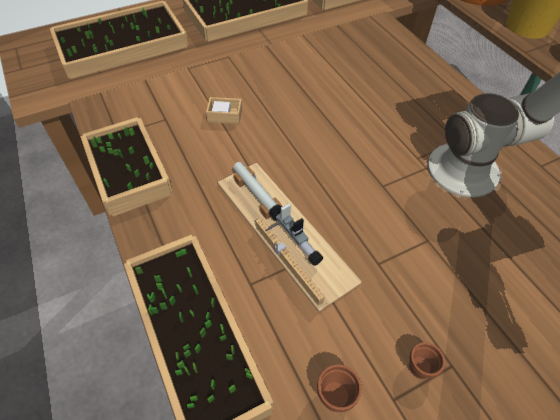

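View pics/side.png

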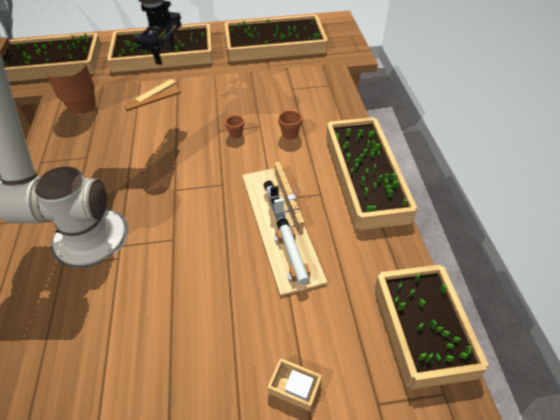

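The scene and side pictures show the cradle around scene pixel (288,237), with the tube at its upper left. The leg draws out towards the pots (about +y world), and the rail and clip are on the +x side, clip near (279,246). Next I'll work out the leg's axis.

```bash
python3 - <<'E'
from h import *
np.set_printoptions(precision=4,suppress=True)
for n in("scene","side"):
    P,D=vision.capture(n); f,cx,cy,T=cam(n); o=vision.cut_out(n,"cradle")
    if not o: continue
    v,u=np.nonzero(o[0]["region"]&(D>0)); z=D[v,u]
    X=(T[:3,:3]@np.array([(u-cx)/f*z,(v-cy)/f*z,z])+T[:3,3:]).T
    b=X[(X[:,2]>0.004)&(X[:,2]<0.02)]
    rc=cv2.minAreaRect(b[:,:2].astype(np.float32)*1000); print(n,len(b),rc)
s=r.sense(); print(s["tcp_pos"],np.array(s["ee_rot"]),s["joints"])
m=vision.camera_model("wrist"); print(m["vertical_fov"],np.array(m["mount"]))
E
```

```text
scene 4742 ((558.7633666992188, -49.052001953125), (130.4928436279297, 468.10791015625), 7.9148688316345215)
side 3697 ((558.45751953125, -43.62294006347656), (130.87872314453125, 465.54547119140625), 7.85510778427124)
[0.249  0.5732 0.4048] [[ 0.9172 -0.3984  0.0001]
 [-0.3984 -0.9172  0.    ]
 [ 0.     -0.     -1.    ]] [ 81.3374  22.0398   0.4516   0.003  -68.4105 -14.8166]
61.67393180703446 [[ 0.0003 -0.9706 -0.2408  0.0651]
 [ 1.      0.0003  0.0002 -0.0001]
 [-0.0001 -0.2408  0.9706  0.0208]
 [ 0.      0.      0.      1.    ]]
```

```bash
python3 -m creep '[[1,40,30,0,0,0,-7],[1,66,50,0,0,0,-14],[1,99,75,0,0,0,-21],[1,132,100,0,0,0,-28],[1,165,125,0,0,0,-31.4],[1,198,150,0,0,0,-31.4],[1,231,175,0,0,0,-31.4],[1,264,200,0,0,0,-31.4]]'
```

```text
time_s: 1.77
tcp_pos: [0.4119, 0.2827, 0.4052]
ee_rot: [[0.99, 0.138, 0.001], [0.138, -0.99, 0.001], [0.001, -0.001, -1.0]]
wrist_force: [0.7, 0.3, -0.5]
gripper_width: 0.996
gripper_force: 0.0
```

```bash
python3 -m creep '[[1,14,36,0,0,0,0],[1,28,72,0,0,0,0],[1,42,108,0,0,0,0],[1,56,144,0,0,0,0],[1,70,180,0,0,0,0],[1,84,216,0,0,0,0],[1,98,252,0,0,0,0],[1,105,270,0,0,0,0]]' && python3 -m creep '[[1,0,0,0,0,0,0],[1,0,0,0,0,0,0]]'
python3 - <<'E'
from h import *
np.set_printoptions(precision=4,suppress=True)
c=cam("wrist"); P,D=vision.capture("wrist"); cv2.imwrite("pics/w1.png",P[:,:,::-1])
a=np.radians(97.9); ex=np.array([np.cos(a),np.sin(a)]); ey=np.array([-ex[1],ex[0]]); O=np.array([.5586,-.046])
for t,z in(("grip_post",.083),("lever_blade",.083),("pointer_tip",.052),("clip_fin",.052),("index_clip",.05)):
    for o in vision.find_in("wrist",t)[:2]:
        p=dep(c,o["uv"],D); print(t,o["uv"],round(o["conf"],2),p, None if p is None else (ex@(p[:2]-O),ey@(p[:2]-O)))
E
```

```text
time_s: 2.43
tcp_pos: [0.5539, 0.0285, 0.4048]
ee_rot: [[0.991, 0.135, 0.001], [0.135, -0.991, -0.001], [0.0, 0.001, -1.0]]
wrist_force: [-0.7, 1.6, -0.2]
gripper_width: 0.999
gripper_force: 0.0
time_s: 2.6
tcp_pos: [0.5529, 0.0307, 0.4044]
ee_rot: [[0.991, 0.135, -0.001], [0.135, -0.991, 0.0], [-0.001, -0.0, -1.0]]
wrist_force: [-0.4, 0.9, -0.4]
gripper_width: 0.997
gripper_force: 0.0
grip_post [303.3, 199.0] 0.69 [0.5622 0.0113 0.098 ] (np.float64(0.05624153335711934), np.float64(-0.011435867032207413))
lever_blade [304.2, 204.5] 0.68 [0.5596 0.0108 0.1072] (np.float64(0.056108383722537715), np.float64(-0.008804701685919647))
lever_blade [302.3, 200.5] 0.66 [0.5616 0.0123 0.102 ] (np.float64(0.05732810781556604), np.float64(-0.01101051449791747))
pointer_tip [303.9, 206.0] 0.85 [0.5584 0.0108 0.1073] (np.float64(0.056336298777348345), np.float64(-0.007586704588946679))
pointer_tip [297.2, 147.9] 0.43 [0.6    0.0193 0.0462] (np.float64(0.05902839455055652), np.float64(-0.050033405392120534))
clip_fin [292.9, 148.9] 0.83 [0.5986 0.0233 0.047 ] (np.float64(0.06311219026323593), np.float64(-0.049157211266239766))
index_clip [296.9, 152.1] 0.88 [0.5962 0.0191 0.0472] (np.float64(0.05932071208037718), np.float64(-0.046187653299038525))
```

View pics/w1.png

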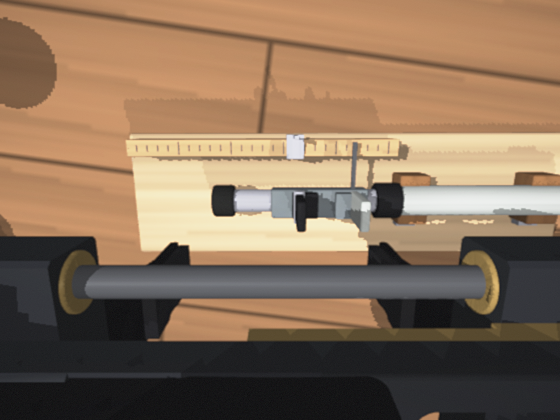

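The wrist view has outward to the left. The pointer is near (354,165), the clip near (295,147), the grip post's top near (362,215) and the lever blade near (300,212). I'll zoom in to read the edges.

```bash
python3 - <<'E'
import cv2
P=cv2.imread("pics/w1.png")[125:245,260:400]
cv2.imwrite("pics/w1c.png",cv2.resize(P,None,fx=5,fy=5,interpolation=cv2.INTER_CUBIC)[:600])
E
```

```text
(no output)
```

View pics/w1c.png

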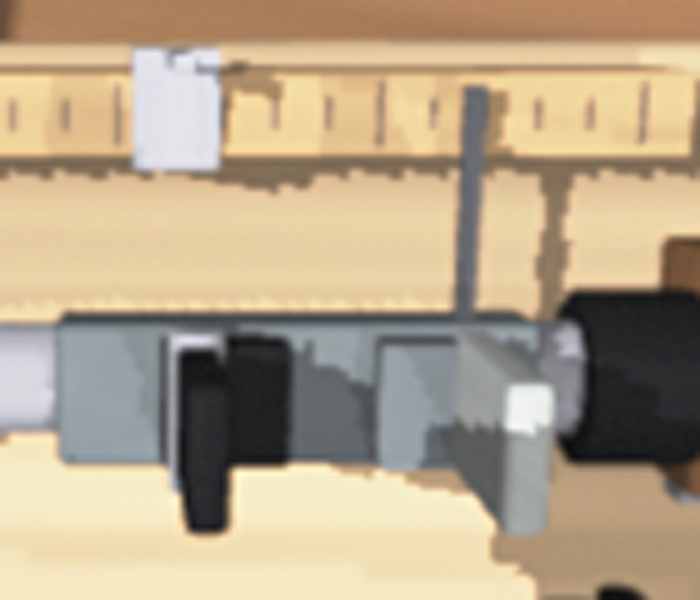

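```bash
python3 - <<'E'
from h import *
np.set_printoptions(precision=4,suppress=True)
c=cam("wrist"); a=np.radians(97.9); ex=np.array([np.cos(a),np.sin(a)]); ey=np.array([-ex[1],ex[0]]); O=np.array([.5586,-.046])
P,D=vision.capture("wrist")
for n,uv,z in(("ptip",(354.8,144),.052),("pbase",(353.2,187),.052),("post",(365.2,216.5),.108),("blade",(301,213),.108),("clip",(295.4,147),.05),("fintop",(298,137),.074)):
    p=ray(c,uv,z); print(n,p,ex@(p[:2]-O),ey@(p[:2]-O),dep(c,uv,D))
s=r.sense(); t=np.array(s["tcp_pos"][:2]); print("tcp",ex@(t-O),ey@(t-O),s["joints"])
E
```

```text
ptip [ 0.6111 -0.0305  0.052 ] 0.008173588787135557 -0.05410134623826291 [ 0.6111 -0.0305  0.0519]
pbase [ 0.5712 -0.0367  0.052 ] 0.00749253208184717 -0.013767802335304433 [ 0.5712 -0.0367  0.0521]
post [ 0.5565 -0.0377  0.108 ] 0.00853679784494421 0.0009569897405524365 [ 0.5563 -0.0379  0.1072]
blade [0.5521 0.0143 0.108 ] 0.06063200053788226 -0.0018321865084032236 [0.5518 0.0142 0.1067]
clip [0.6006 0.0236 0.05  ] 0.06313501464553123 -0.05111366108455022 [0.6004 0.0234 0.0465]
fintop [0.6104 0.0239 0.074 ] 0.06216018822922463 -0.0609391986985856 [0.6104 0.0239 0.0736]
tcp 0.07869569802842226 -0.004568089122770224 [ 20.163   15.052   -9.7361  -0.0022 -65.1874  77.8573]
```

```bash
python3 -m creep '[[1,-4,30,0,0,0,0],[1,-4,44,0,0,0,0],[1,-4,44,30,0,0,0],[1,-4,44,60,0,0,0],[1,-4,44,90,0,0,0],[1,-4,44,120,0,0,0],[1,-4,44,146,0,0,0],[1,-4,44,146,0,0,0]]'; python3 -m creep '[[1,0,0,0,0,0,0],[1,0,0,0,0,0,0]]'
python3 - <<'E'
from h import *
P,D=vision.capture("wrist"); cv2.imwrite("pics/w2.png",P[:,:,::-1])
a=np.radians(97.9); ex=np.array([np.cos(a),np.sin(a)]); ey=np.array([-ex[1],ex[0]]); O=np.array([.5586,-.046])
t=np.array(r.sense()["tcp_pos"][:2]); print("tcp",ex@(t-O),ey@(t-O))
E
```

```text
time_s: 3.62
tcp_pos: [0.5526, -0.0123, 0.2537]
ee_rot: [[0.99, 0.137, -0.011], [0.137, -0.991, -0.002], [-0.011, 0.0, -1.0]]
wrist_force: [-1.1, -0.3, -0.6]
gripper_width: 1.001
gripper_force: 0.0
time_s: 3.78
tcp_pos: [0.5556, -0.0119, 0.2604]
ee_rot: [[0.99, 0.139, 0.003], [0.139, -0.99, 0.0], [0.003, 0.0, -1.0]]
wrist_force: [0.9, -0.0, 1.1]
gripper_width: 0.999
gripper_force: 0.0
tcp 0.0340861213835345 -0.0017519721631241818
```

View pics/w2.png

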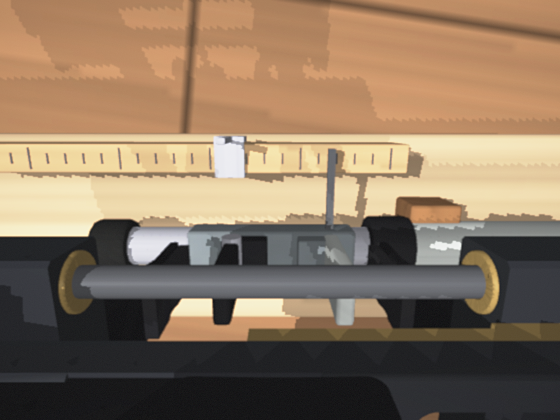

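The plates, (222,300) and (343,300), sit between the fingers, with the pointer at (331,160) and the clip at (230,158). I'll close part way and draw the leg out.

```bash
python3 -m creep '[[0.61,0,0,0,0,0,0],[0.61,0,0,0,0,0,0],[0.61,0,0,0,0,0,0],[0.61,0,0,0,0,0,0],[0.61,0,-3,0,0,0,0],[0.61,0,-8,0,0,0,0],[0.61,0,-14,0,0,0,0],[0.61,0,-20,0,0,0,0]]'; python3 -m creep '[[0.61,0,-8,0,0,0,0],[0.61,0,-16,0,0,0,0],[0.61,0,-24,0,0,0,0],[0.61,0,-30,0,0,0,0],[0.61,0,-35,0,0,0,0],[0.61,0,-38,0,0,0,0],[0.61,0,-38,0,0,0,0],[0.61,0,-38,0,0,0,0]]'
cat > look.py <<'E'
from h import *
import sys
c=cam("wrist"); P,D=vision.capture("wrist"); cv2.imwrite(f"pics/{sys.argv[1]}.png",P[:,:,::-1])
cv2.imwrite(f"pics/{sys.argv[1]}c.png",cv2.resize(P[125:335,140:420,::-1],(800,600),interpolation=cv2.INTER_CUBIC))
a=np.radians(97.9); ex=np.array([np.cos(a),np.sin(a)]); ey=np.array([-ex[1],ex[0]]); O=np.array([.5586,-.046])
s=r.sense(); t=np.array(s["tcp_pos"][:2]); print("tcp",ex@(t-O),ey@(t-O),s["gripper_width"]*87,s["wrist_force"])
f,cx,cy,T=c
v,u=np.mgrid[125:260,140:420]; v=v.ravel();u=u.ravel(); z=D[v,u]; X=(T[:3,:3]@np.array([(u-cx)/f*z,(v-cy)/f*z,z])+T[:3,3:]).T
q=np.c_[(X[:,:2]-O)@ex,(X[:,:2]-O)@ey,X[:,2]]; k=z>0
def rep(n,m):
    w=q[m&k]; print(n,len(w),(w.min(0),w.max(0),np.median(w,0)) if len(w) else "")
np.set_printoptions(precision=4,suppress=True)
rep("fin",(q[:,2]>.06)&(q[:,2]<.078)&(q[:,1]<-.05)&(q[:,1]>-.07))
rep("clip",(q[:,2]>.0455)&(q[:,2]<.058)&(q[:,1]<-.05)&(q[:,1]>-.07))
rep("ptr",(q[:,2]>.047)&(q[:,2]<.057)&(q[:,1]<-.02)&(q[:,1]>-.04))
E
python3 look.py w3
```

```text
time_s: 4.5
tcp_pos: [0.552, 0.0075, 0.259]
ee_rot: [[0.99, 0.138, 0.0], [0.138, -0.99, -0.001], [-0.0, 0.001, -1.0]]
wrist_force: [0.3, -3.5, 1.8]
gripper_width: 0.806
gripper_force: 1.9
time_s: 5.17
tcp_pos: [0.5468, 0.0452, 0.2587]
ee_rot: [[0.99, 0.138, 0.0], [0.138, -0.99, 0.0], [0.0, -0.0, -1.0]]
wrist_force: [0.3, -3.4, 1.0]
gripper_width: 0.804
gripper_force: 1.8
tcp 0.091771424791098 -0.0008233830996214556 70.0517524001279 [ 0.73230913 -2.8882195   1.51959163]
fin 90 (array([ 0.0593, -0.0624,  0.06  ]), array([ 0.0635, -0.0594,  0.0748]), array([ 0.0622, -0.0609,  0.0728]))
clip 588 (array([ 0.0532, -0.0623,  0.0455]), array([ 0.1561, -0.05  ,  0.0578]), array([ 0.0629, -0.0553,  0.0468]))
ptr 304 (array([ 0.0589, -0.04  ,  0.0499]), array([ 0.0632, -0.0202,  0.0552]), array([ 0.0612, -0.0301,  0.0532]))
```

View pics/w3c.png

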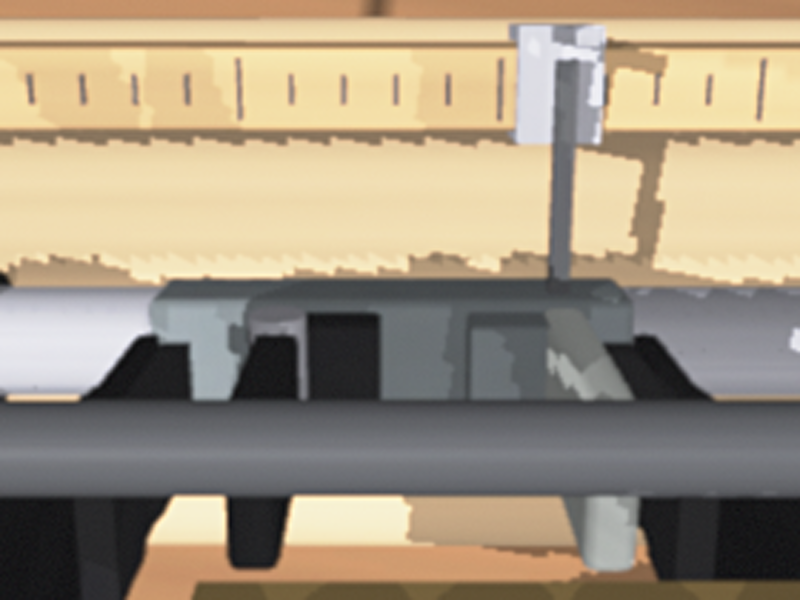

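The pointer at (562,150) lies over the clip at (560,80), and they measure level to within about 1 mm. The lever is still open. I'll squeeze now, backing the arm off by half of what the jaws close.

```bash
python3 -m creep '[[0.61,0,-0.5,0,0,0,0],[0.61,0,-0.5,0,0,0,0],[0.54,0,1,0,0,0,0],[0.47,0,2.5,0,0,0,0],[0.40,0,4,0,0,0,0],[0.333,0,5.5,0,0,0,0],[0.264,0,7,0,0,0,0],[0.264,0,7,0,0,0,0]]'; python3 look.py w4
```

```text
time_s: 5.88
tcp_pos: [0.5478, 0.0377, 0.2587]
ee_rot: [[0.991, 0.137, 0.0], [0.137, -0.991, 0.0], [0.0, -0.0, -1.0]]
wrist_force: [1.4, -3.1, 1.6]
gripper_width: 0.646
gripper_force: 6.2
tcp 0.08454597292062478 -0.0008254775443439933 55.60068648893667 [ 0.91562597 -3.42369432  1.3072508 ]
fin 83 (array([ 0.0594, -0.0624,  0.0601]), array([ 0.0634, -0.0594,  0.0744]), array([ 0.0618, -0.0608,  0.0727]))
clip 588 (array([ 0.0532, -0.0623,  0.0455]), array([ 0.123 , -0.05  ,  0.0577]), array([ 0.0623, -0.0553,  0.0468]))
ptr 297 (array([ 0.0581, -0.04  ,  0.0496]), array([ 0.0624, -0.0201,  0.0552]), array([ 0.0605, -0.0304,  0.0531]))
```

```bash
python3 -m creep '[[0.195,0,0.8,0,0,0,0],[0.126,0,2.3,0,0,0,0],[0.057,0,3.8,0,0,0,0],[-0.011,0,5.3,0,0,0,0],[-0.08,0,6.8,0,0,0,0],[-0.149,0,8,0,0,0,0],[-0.25,0,8,0,0,0,0],[-0.25,0,8,0,0,0,0]]'; python3 -m creep '[[-0.25,0,0,0,0,0,0],[-0.25,0,0,0,0,0,0],[-0.25,0,0,0,0,0,0]]'; python3 look.py w5
```

```text
time_s: 6.6
tcp_pos: [0.5489, 0.0301, 0.2588]
ee_rot: [[0.991, 0.137, 0.0], [0.137, -0.991, 0.0], [0.0, -0.0, -1.0]]
wrist_force: [1.9, -3.6, 0.8]
gripper_width: 0.43
gripper_force: 30.0
time_s: 6.85
tcp_pos: [0.5488, 0.0302, 0.2587]
ee_rot: [[0.99, 0.138, 0.0], [0.138, -0.99, 0.0], [0.0, -0.0, -1.0]]
wrist_force: [1.4, -3.8, 1.0]
gripper_width: 0.429
gripper_force: 30.0
tcp 0.07680257093549207 -0.0008186155434536484 37.23864051967717 [ 2.77024991 -2.78569107 -0.39789915]
fin 75 (array([ 0.0592, -0.0624,  0.0601]), array([ 0.0633, -0.0595,  0.0747]), array([ 0.0616, -0.0608,  0.0729]))
clip 603 (array([ 0.0211, -0.0623,  0.0455]), array([ 0.0783, -0.05  ,  0.0579]), array([ 0.0627, -0.0553,  0.0468]))
ptr 282 (array([ 0.06  , -0.04  ,  0.0495]), array([ 0.0641, -0.0201,  0.055 ]), array([ 0.0621, -0.0306,  0.0532]))
```

View pics/w5c.png

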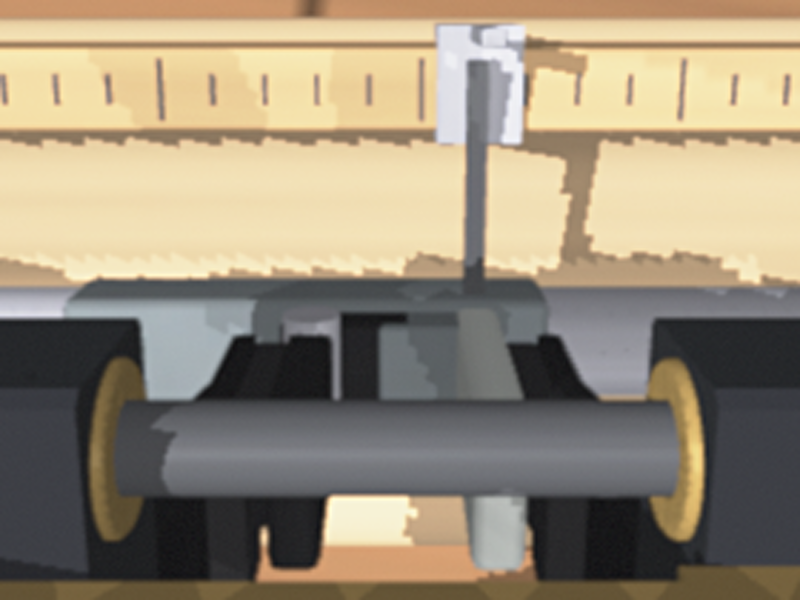

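The pointer at (476,150) is level with the clip at (480,80), within about 1 mm. The jaws stalled at 37–38 mm with the full 30 N on the pads, so the lever is on its stop. I'm handing in while still holding.

```bash
python3 -c "
from station import r
print(r.finish_job())"
```

```text
the job is handed in; nothing more can be done
None
```

I handed the job in with the arm still holding: pointer within about 1 mm of the index clip, lever home on its stop (jaws stalled at about 37 mm under 30 N), one finger on the grip post and one on the lever; the judge's result was not shown.

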